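# Set the display-base plank on its cut line over the bench hook and hold it for the saw

## Task

Get the pale plank ready to be sawn: first slide the lid of the small-parts box fully shut so that no sawdust falls in. Then slide the plank along the bench hook, flat on its top and never tipping or lifted off, out over the free end until the red cut line lies right above that end's edge, with the plank square and its back side up against the short fence. Finish while holding it there, gripped or pressed down on the part that lies on the bench hook so that the long overhang cannot tip it, and leave everything else on the table where it stands.

Things in the scene. Friction and masses are not known exactly. Their poses are not given: they have to be found in the camera images.
- block: Brown oak bench hook, fixed to the table: a flat top 280 x 150 mm, 55 mm above the table. Origin under its centre at table height. Its x axis points along its length to the free (sawing) end, whose edge is at x = +140 mm; its y axis points to the fence side. The short fence (75 long, 20 thick, 22 mm high above the top) stands on the top from x = +55 to +130 mm, its front face at y = +52 mm; the rest of the top is clear. The free end looks roughly to the robot's right.
- block_mark (a point): Point on the upper edge of the bench hook's free end (block frame x +140, y +27, z +55 mm): the point below the middle of the cut line when the plank is rightly placed against the fence. Axes as the block's.
- plank: Loose pale wooden plank 360 x 50 x 16 mm, 0.11 to 0.22 kg, lying flat and lengthwise on the bench hook, a little off the fence and slightly askew, its outer end already sticking out 80 to 120 mm past the free end. Origin at the centre of its underside; x along its length to the outer (overhanging) end, y towards the fence, z up. Rightly placed, its centre of mass (its middle) lies 30 mm beyond the edge, so it tips unless it is held.
- plank_line (a point): Middle of the red cut line on the plank's top face. The line runs squarely across the plank, 3 mm wide, 210 mm from its outer end and 150 mm from its inner end (plank frame x -30, y 0, z +16 mm).
- plank_inner (a point): Point on the middle of the plank's top face, 25 mm from its inner end (plank frame x -155, y 0, z +16 mm): a good place to grip it across its 50 mm width; this place stays clear of the fence by about 25 mm when the plank is home.
- parts_box: Small beech box 130 x 86 x 33 mm, fixed to the table, full of tiny model parts, with a sliding lid. Origin under its centre; x axis along its length, the way the lid slides open (towards the robot's right); the lid closes to -x.
- lid (a joint): How far the lid is open, m: 0 = fully shut, 0.085 = as far out as it goes. It starts 0.045 to 0.080 open, slides with about 1.5 N of friction and stays where it is left; it stops by itself at 0.
- lid_batten (a point): Middle of the top of the dark grip batten on the lid: 11 mm thick along the slide, 46 mm across it and 18 mm high above the lid; its top is 49 mm above the table, the lid's upper face 31 mm. With the lid shut it lies at box frame x +45 mm.
- razor_saw: Loose razor saw, 270 mm long, 20 mm high, wooden handle and steel blade, lying behind the bench hook. Leave it alone. Origin under the joint of handle and blade.
- craft_knife: Loose craft knife 140 mm long, 10 mm thick, lying on the robot's side of the bench hook. Leave it alone. Origin under its middle.
- dropper_olive: Olive paint dropper bottle, 25 mm across, 80 mm tall. Leave it alone. Origin under its centre.
- dropper_grey: Grey paint dropper bottle, 25 mm across, 80 mm tall. Leave it alone. Origin under its centre.
- glue_bottle: Blue glue bottle with a yellow nozzle, 32 mm across, 96 mm tall. Leave it alone. Origin under its centre.
- paint_cup: Empty green glass paint cup, 66 mm across, 60 mm tall. Leave it alone. Origin under its centre.
- drink_bottle: White drink bottle with a blue cap, 68 mm across, 190 mm tall. Leave it alone. Origin under its centre.
Things that resemble listed ones, but are neither listed nor needed, are in the scene too. There is more than one size of the parts_box; the job needs the smaller.

How it is judged:
By the outcome, as a careful person would: the job done as asked, in the order asked, and still so for the second after the job is handed in, while the arm keeps its last pose, push and grip.
It also fails if it takes over 54 s, if anything falls off the work surface, if the arm or the gripper's body presses on something with over 40 N, if the wrist force passes 120 N, or if a joint passes its speed limit or range.

## Robot

A 6-joint arm with a two-finger parallel gripper is mounted at the origin on the work surface. World frame = base frame: x ahead of the robot, y to its left, z up, the work surface at z = 0. Lengths are in mm, angles in rad, forces in N, time in s.
With the tool pointing down it reaches from about 350 to 875 mm from the base axis. Payload 4.2 kg.
Tool frame: the origin (TCP) lies midway between the tips of the shut fingers; the grasp point (between the pads) lies 19 mm behind it; z points along the fingers, y is the direction in which the jaws open and shut (so a half turn about z gives the same grasp; the last joint's range is limited). The gripper opens to 85 mm and grips with 20 to 120 N. Pads are 22 mm wide; open, the fingers measure 114 mm over their backs; the gripper's body (76 mm by 85 mm) begins 54 mm behind the grasp point. The pads swing forward as they close: fully open they stand 13 mm farther back than shut.
Start: joints at [1.371, 0.385, 0.008, 0, -1.194, -0.259], TCP at [276.762, 560.359, 195.312] pointing down, gripper open.
Joint ranges: [-3.14, 3.14], [-1.21, 2.06], [-1.07, 1.41], [-3.16, 2.05], [-2.99, -0.16], [-3.1, 3.1]. Speed limits (rad/s): [2.79, 2.79, 3.14, 3.14, 3.14, 3.14].

## Interface

Orientations are given as a unit quaternion [x, y, z, w].
In Python, from bench import read_state, get_image, job_done, search_frame, regions_of gives the robot as it stands.
- The arm moves only by the tool servo_tool, never from a script. Its arguments are lists of equal length, an entry for each row: "turn": the turn, a rotation vector about the world's x, y, z in rad, a list of three; "dp": the shift along the world's x, y, z in m, a list of three; "fingers": the finger opening in m, from 0 to 0.0854. In form: {"turn": [[rx, ry, rz], ...], "dp": [[tx, ty, tz], ...], "fingers": [fingers, ...]}. A call has exactly 5 rows; each row shifts and turns the pose as measured when the row begins; what a row does not reach is not made up. A row lasts 1/8 s, in which the tool goes at most 62.5 mm and 10.7 degrees, less where a joint would pass 70% of its speed; a pose out of reach is approached as far as the arm can. A call is refused whole if a number of a shift passes 0.0625 or a number of a turn 0.188, either way. A call with a gripper value outside its range is refused whole. The fingers move at their own pace and stop on an object; the grip force is fixed at half the most. Time passes only in rows, so rows that do not move let the fingers close, or fill a call up. It gives the time, the measured TCP pose, the force and the opening at its end, in the units of the state.
- read_state(): the state, without advancing time (a new reading comes with each control period).
- get_image(name): name is "scene" or "top" or "wrist"; returns a dict with "img" (480x640x3 uint8, red, green, blue), "vfov" (degrees; the focal length in pixels is half the picture's height over the tangent of half this angle, whatever the lens; pixels are square), "cx", "cy" (the principal point, pixels), "world_from_camera" (4x4, takes a point from camera to world coordinates); the wrist camera has in their place "mount" (4x4, takes a point from camera to tool coordinates, whose origin is the TCP and whose axes are the flange's). Camera axes: x right, y down, z forward; pixel columns grow to the right and rows downward; lengths in mm; the calibration is good to about 2 mm. A picture is of the moment at which its call begins: read the wrist's pose just before it. There is no depth.
- job_done(): hands the job in, once; it reports no verdict.
Trained networks look in the newest picture that a camera, given by its name, has taken for a name from the list of things; names that differ only in an ending like _2 or _b are one class to them, and where a whole thing is asked for, a point or a joint stands for the part that bears it (a point fixed in the world has none). Each returns a list of dicts, best first, with "score" (0 to 1); they miss things now and then, are a little off and sometimes report something else, mostly with a low value. They report only what shows in the picture. A call takes as long as a camera call. They do not tell look-alikes from the thing itself.
- search_frame(query, camera): "box" ([left, top, width, height] in pixels, round what is visible of it).
- regions_of(query, camera): "region" (480x640 bool, what is visible of it) and "box" ([left, top, width, height] in pixels, round what is visible of it).
The state is a dict: "clock": time; "joints": joint angles; "joint_vel": joint speeds; "joint_efforts": joint torques, N m; "position": TCP position; "ee_rot": TCP orientation; "contact_force": force on the tool from outside, world axes, zero at the start; "wrist_torque": the same for the moment, N m; "gripper_width": finger opening in mm.
Only numpy, scipy, OpenCV 4.12 (cv2) and the standard library are available. Lean on these libraries where they do the work, as an engineer would, in place of code of your own. Each camera call takes 0.05 s, during which the arm holds its last target. There are 200 camera calls.

## Working session

There is one attempt and no reset: what is moved stays moved. The work goes in short steps, Python scripts to look and compute and a tool call to move; the robot and the scene stay as the last step left them, time stands still between calls to the robot, and variables do not carry over. Pictures are saved under pics/ and viewed, about 8 in all and at most 12, crops included, and the job is handed in when it is done.

Besides the shell and the picture viewer there is one more tool, called by a JSON object that holds its "method" and its "body", one argument or row to a line. servo_tool: Moves the arm, as the interface text tells. Its arguments: {"type":"object","properties":{"turn":{"type":"array","items":{"type":"array","items":{"type":"number"}}},"dp":{"type":"array","items":{"type":"array","items":{"type":"number"}}},"fingers":{"type":"array","items":{"type":"number"}}},"required":["turn","dp","fingers"]}

```bash
mkdir -p pics; cat > h.py <<'E'
import numpy as np, cv2, json
from bench import *
def grab(name, fn=None):
    s=read_state(); d=get_image(name)
    if fn: cv2.imwrite('pics/'+fn, d['img'][:,:,::-1])
    return s,d
E
python3 - <<'E'
from h import *
s,d=grab('top','top1.png'); print(s); print(d['vfov'],d['cx'],d['cy'],d['world_from_camera'].tolist() if hasattr(d['world_from_camera'],'tolist') else d['world_from_camera'])
for q in ['block','plank','parts_box','lid_batten','plank_line']:
    print(q,[(round(r['score'],2),r['box']) for r in search_frame(q,'top')])
s,d=grab('scene','scene1.png'); print(d['vfov'],d['cx'],d['cy'],np.array(d['world_from_camera']).round(4).tolist())
E
```

```text
{'clock': 0.0, 'joints': array([ 1.37060781e+00,  3.85558159e-01,  6.63655882e-03, -4.89493368e-04,
       -1.19399714e+00, -2.58549898e-01]), 'joint_vel': array([ 0.00038911, -0.00126839,  0.00069171, -0.00045892,  0.00080135,
        0.00034883]), 'joint_efforts': array([ 4.44108018e-04, -3.92292416e+01,  1.88402206e+01,  4.18623447e+00,
       -4.69354927e-03, -2.70609050e-06]), 'position': array([276.48564649, 559.78675034, 194.22630947]), 'ee_rot': array([ 9.73788900e-01, -2.27451094e-01, -1.96422087e-04,  1.06739291e-03]), 'contact_force': array([ 0.16173176, -0.02609673, -0.4967639 ]), 'wrist_torque': array([0.04889383, 0.00809145, 0.03676482]), 'gripper_width': 85.63945501637798}
57.41833320843477 314.7061777704595 234.13487447931257 [[-0.022988501276172007, -0.9882293183079158, 0.1512426634443698, 385.70407947647055], [-0.9997279928200115, 0.022128575121288057, -0.007366582326431867, 17.450824382283958], [0.003933087991136485, -0.15137087104120456, -0.9884692156152769, 1046.4552968369683], [0.0, 0.0, 0.0, 1.0]]
block [(0.91, [224.1, 180.5, 129.6, 80.6])]
plank [(0.76, [233.2, 191.5, 157.4, 31.2])]
parts_box [(0.74, [378.1, 226.9, 87.4, 47.9]), (0.62, [374.6, 320.1, 92.4, 67.5])]
lid_batten [(0.75, [411.4, 231.1, 49.4, 34.9]), (0.56, [382.7, 324.4, 83.5, 52.6])]
plank_line [(0.93, [236.0, 190.1, 156.2, 35.2])]
55.18887043185699 318.90929128535123 242.4809908766575 [[0.773, 0.4067, -0.4869, 1067.6432], [0.6344, -0.4867, 0.6005, -631.2615], [0.0072, -0.7731, -0.6343, 783.5782], [0.0, 0.0, 0.0, 1.0]]
```

View pics/top1.png

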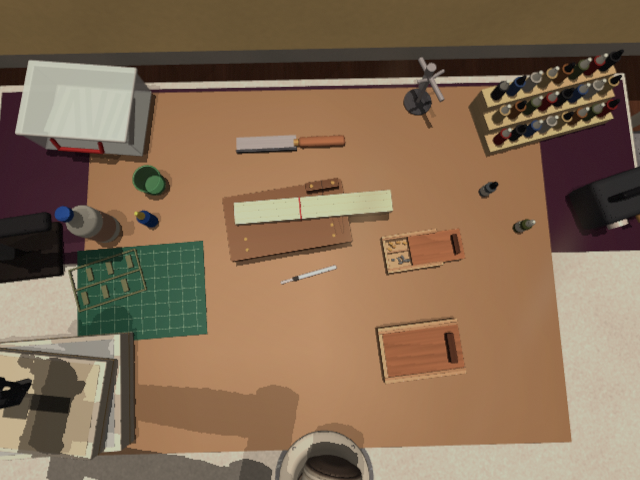

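View pics/scene1.png

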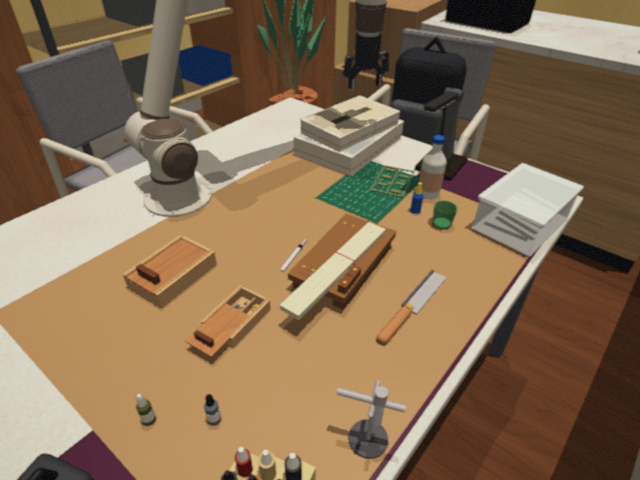

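```bash
cat >> h.py <<'E'
def pix2w(d,uv,z):
    uv=np.atleast_2d(np.array(uv,float)); f=240/np.tan(np.radians(d['vfov']/2)); T=np.array(d['world_from_camera'])
    r=np.c_[(uv[:,0]-d['cx'])/f,(uv[:,1]-d['cy'])/f,np.ones(len(uv))]@T[:3,:3].T
    o=T[:3,3]; return o+r*((z-o[2])/r[:,2])[:,None]
def w2pix(d,p):
    T=np.linalg.inv(np.array(d['world_from_camera'])); f=240/np.tan(np.radians(d['vfov']/2))
    p=np.atleast_2d(p)@T[:3,:3].T+T[:3,3]; return np.c_[d['cx']+f*p[:,0]/p[:,2],d['cy']+f*p[:,1]/p[:,2]]
def wristcam(s,d):
    from scipy.spatial.transform import Rotation as R
    T=np.eye(4);T[:3,:3]=R.from_quat(s['ee_rot']).as_matrix();T[:3,3]=s['position']
    d['world_from_camera']=T@np.array(d['mount']); return d
E
python3 - <<'E'
from h import *
s,d=grab('top')
im=d['img']
c=cv2.resize(im[170:280,215:475],None,fx=3,fy=3,interpolation=cv2.INTER_CUBIC); cv2.imwrite('pics/crop1.png',c[:,:,::-1])
for q,z in [('plank',71),('block',55),('parts_box',33),('lid_batten',40)]:
    for r in regions_of(q,'top'):
        m=r['region'].astype(np.uint8); c=max(cv2.findContours(m,0,1)[0],key=cv2.contourArea)
        b=cv2.boxPoints(cv2.minAreaRect(c)); w=pix2w(d,b,z)
        print(q,round(r['score'],2),b.round(1).tolist(),w[:,:2].round(0).tolist(),'mean',w.mean(0).round(1), [round(float(np.linalg.norm(w[i]-w[i-1])),0) for i in (0,1)], [round(float(np.arctan2(*(w[i]-w[i-1])[1::-1])),3) for i in (0,1)])
hsv=im.astype(int); m=(hsv[...,0]>130)&(hsv[...,1]<90)&(hsv[...,2]<90); m[:170]=0;m[240:]=0
v,u=np.nonzero(m); k=(u>285)&(u<320); print(len(u[k]),u[k].mean(),v[k].mean(),pix2w(d,[u[k].mean(),v[k].mean()],71))
E
```

```text
plank 0.78 [[232.5, 203.0], [390.29998779296875, 188.89999389648438], [392.29998779296875, 211.8000030517578], [234.5, 225.89999389648438]] [[611.0, 196.0], [636.0, -165.0], [582.0, -167.0], [558.0, 191.0]] mean [596.7  13.4  71. ] [53.0, 362.0] [0.092, -1.502]
block 0.86 [[219.5, 197.5], [340.70001220703125, 176.0], [352.3999938964844, 242.1999969482422], [231.3000030517578, 263.70001220703125]] [[628.0, 229.0], [673.0, -54.0], [517.0, -76.0], [474.0, 200.0]] mean [573.   74.9  55. ] [157.0, 286.0] [0.18, -1.412]
block 0.57 [[406.70001220703125, 235.89999389648438], [459.8999938964844, 227.89999389648438], [464.5, 258.29998779296875], [411.20001220703125, 266.29998779296875]] [[529.0, -200.0], [544.0, -324.0], [474.0, -329.0], [459.0, -207.0]] mean [ 501.5 -265.    55. ] [70.0, 124.0] [0.093, -1.444]
parts_box 0.94 [[379.0, 236.5], [459.29998779296875, 224.1999969482422], [465.0, 261.70001220703125], [384.79998779296875, 274.0]] [[532.0, -140.0], [557.0, -330.0], [468.0, -337.0], [444.0, -150.0]] mean [ 500.2 -239.5   33. ] [88.0, 192.0] [0.106, -1.44]
parts_box 0.88 [[374.200012207
[... 248 characters left out ...]
25.0, 193.0] [0.094, -1.463]
lid_batten 0.98 [[406.1000061035156, 235.6999969482422], [460.29998779296875, 228.0], [464.6000061035156, 258.29998779296875], [410.3999938964844, 266.1000061035156]] [[531.0, -202.0], [547.0, -330.0], [475.0, -335.0], [460.0, -208.0]] mean [ 503.5 -268.8   40. ] [71.0, 128.0] [0.086, -1.451]
lid_batten 0.68 [[380.8999938964844, 333.1000061035156], [458.8999938964844, 322.8999938964844], [464.79998779296875, 368.20001220703125], [386.79998779296875, 378.3999938964844]] [[312.0, -134.0], [330.0, -311.0], [231.0, -317.0], [213.0, -142.0]] mean [ 271.4 -225.8   40. ] [99.0, 178.0] [0.087, -1.468]
18 299.72222222222223 206.0 [[600.42731517  42.7593231   71.        ]]
```

View pics/crop1.png

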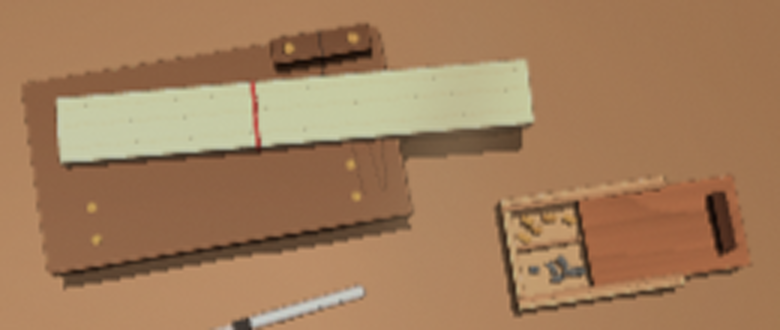

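```bash
python3 - <<'E'
from h import *
s,d=grab('top')
P=lambda l,z: pix2w(d,np.array(l)/3+[215-1/3,170-1/3],z)[:,:2]
b=P([(22,83),(375,25),(412,213),(48,272)],55); print('block',b.round(1).tolist(),b.mean(0).round(1))
for i,j in((0,1),(3,2),(3,0),(2,1)):
    v=b[j]-b[i]; print(np.linalg.norm(v).round(1),np.arctan2(v[1],v[0]).round(3))
p=P([(58,98),(527,60),(532,124),(62,162)],71); print('plank',p.round(1).tolist(),p.mean(0).round(1))
for i,j in((0,1),(3,2),(3,0)):
    v=p[j]-p[i]; print(np.linalg.norm(v).round(1),np.arctan2(v[1],v[0]).round(3))
print('fence front bottom',P([(277,68),(372,53)],55).round(1).tolist())
print('line',P([(252,83),(258,147)],71).round(1).tolist())
x=P([(498,203),(663,178),(683,283),(517,313)],33); print('box',x.round(1).tolist(), x.mean(0))
for i,j in((0,1),(3,2)):
    v=x[j]-x[i]; print(np.linalg.norm(v).round(1),np.arctan2(v[1],v[0]).round(3))
print('batten',P([(720,222)],49).round(1).tolist(), 'lid end',P([(733,177),(749,265)],31).round(1).tolist())
E
```

```text
block [[628.4, 222.8], [668.7, -51.3], [520.4, -74.8], [481.6, 201.9]] [574.8  74.7]
277.0 -1.425
279.3 -1.431
148.3 0.142
150.1 0.157
plank [[612.3, 192.1], [634.0, -165.3], [584.2, -166.6], [562.9, 188.9]] [598.3  12.3]
358.0 -1.51
356.1 -1.511
49.5 0.066
fence front bottom [[636.0, 25.7], [646.3, -48.2]]
line [[620.7, 44.8], [571.1, 41.1]]
box [[529.8, -144.1], [546.6, -274.1], [464.1, -284.3], [443.9, -154.9]] [ 496.10243139 -214.35799048]
131.1 -1.442
131.0 -1.416
batten [[509.0, -311.0]] lid end [[546.5, -329.7], [477.1, -337.1]]
```

{"method": "servo_tool", "body": {
  "turn": [
    [0,0,-0.16],
    [0,0,-0.16],
    [0,0,-0.16],
    [0,0,-0.16],
    [0,0,-0.16]
  ],
  "dp": [
    [0.0155,-0.06,0],
    [0.0155,-0.06,0],
    [0.0155,-0.06,0],
    [0.0155,-0.06,0],
    [0.0155,-0.06,0]
  ],
  "fingers": [0,0,0,0,0]
}}

```text
clock: 1.27
position: [353.9, 258.6, 194.3]
ee_rot: [0.803, -0.597, 0.001, -0.001]
contact_force: [1.8, -0.5, 0.4]
gripper_width: 0.2
```

{"method": "servo_tool", "body": {
  "turn": [
    [0,0,-0.16],
    [0,0,0],
    [0,0,0],
    [0,0,0],
    [0,0,0]
  ],
  "dp": [
    [0.0155,-0.06,0],
    [0.0155,-0.06,0],
    [0.0155,-0.06,0],
    [0.0155,-0.06,0],
    [0.0155,-0.06,0]
  ],
  "fingers": [0,0,0,0,0]
}}

```text
clock: 1.9
position: [431.2, -44.3, 197.2]
ee_rot: [0.752, -0.66, 0.002, -0.005]
contact_force: [1.3, 0.7, 0.5]
gripper_width: -0.1
```

{"method": "servo_tool", "body": {
  "turn": [
    [0,0,0],
    [0,0,0],
    [0,0,0],
    [0,0,0],
    [0,0,0]
  ],
  "dp": [
    [0.0155,-0.06,0],
    [0.0155,-0.06,0],
    [0.0155,-0.06,0],
    [0.0155,-0.06,0],
    [0.0,0,0]
  ],
  "fingers": [0,0,0,0,0]
}}

```text
clock: 2.52
position: [493.4, -290.4, 197.9]
ee_rot: [0.75, -0.662, 0.004, -0.006]
contact_force: [0.3, 0.2, -0.6]
gripper_width: -0.1
```

{"method": "servo_tool", "body": {
  "turn": [
    [-0.004,0.014,0],
    [0,0,0],
    [0,0,0],
    [0,0,0],
    [0,0,0]
  ],
  "dp": [
    [0.01,-0.03,0],
    [0.01,-0.025,0],
    [0,0,0],
    [0,0,0],
    [0,0,0]
  ],
  "fingers": [0,0,0,0,0]
}}

```text
clock: 3.15
position: [512.8, -343.4, 198.3]
ee_rot: [0.75, -0.661, -0.001, 0.0]
contact_force: [-0.5, 0.4, -0.3]
gripper_width: 0.2
```

```bash
python3 - <<'E'
from h import *
s,d=grab('wrist','w1.png'); print(s['position'],s['ee_rot']); d=wristcam(s,d)
print(np.array(d['mount']).round(3).tolist(),d['vfov'])
pts=[(509,-311,49),(513,-345,31),(496,-214,33)]
print(w2pix(d,np.array(pts,float)).round(0))
E
```

```text
[ 512.81512308 -343.3516465   198.320662  ] [ 7.50445694e-01 -6.60931862e-01 -5.68207273e-04  1.01340240e-04]
[[0.0, -0.954, -0.301, 78.691], [1.0, 0.0, -0.0, -0.643], [0.0, -0.301, 0.954, -178.441], [0.0, 0.0, 0.0, 1.0]] 64.35644633889159
[[320. 245.]
 [320. 203.]
 [321. 330.]]
```

View pics/w1.png

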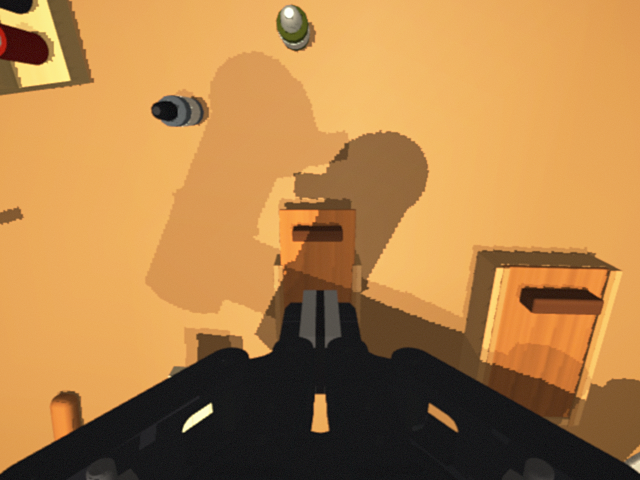

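{"method": "servo_tool", "body": {
  "turn": [
    [0,0,0],
    [0,0,0],
    [0,0,0],
    [0,0,0],
    [0,0,0]
  ],
  "dp": [
    [0.001,-0.012,-0.05],
    [0,0,-0.05],
    [0,0,-0.04],
    [0,0,-0.015],
    [0,0,0]
  ],
  "fingers": [0,0,0,0,0]
}}

```text
clock: 3.82
position: [515.7, -353.6, 44.3]
ee_rot: [0.752, -0.659, 0.004, -0.001]
contact_force: [-0.3, 0.3, 0.3]
gripper_width: 0.0
```

{"method": "servo_tool", "body": {
  "turn": [
    [0,0,0],
    [0,0,0],
    [0,0,0],
    [0,0,0],
    [0,0,0]
  ],
  "dp": [
    [-0.001,0.004,-0.007],
    [-0.002,0.012,0],
    [-0.002,0.012,0],
    [-0.002,0.012,0],
    [-0.002,0.012,0]
  ],
  "fingers": [0,0,0,0,0]
}}

```text
clock: 4.45
position: [509.4, -299.4, 42.5]
ee_rot: [0.752, -0.659, 0.009, -0.003]
contact_force: [-0.2, 0.2, -0.1]
gripper_width: 0.4
```

{"method": "servo_tool", "body": {
  "turn": [
    [0,0,0],
    [0,0,0],
    [0,0,0],
    [0,0,0],
    [0,0,0]
  ],
  "dp": [
    [-0.001,0.008,0],
    [-0.001,0.006,0],
    [-0.001,0.004,0],
    [-0.001,0.004,0],
    [-0.001,0.004,0]
  ],
  "fingers": [0,0,0,0,0]
}}

```text
clock: 5.08
position: [504.3, -271.0, 42.7]
ee_rot: [0.753, -0.658, 0.009, -0.003]
contact_force: [1.2, -0.3, 0.1]
gripper_width: 0.0
```

```bash
python3 - <<'E'
from h import *
s,d=grab('top'); 
s,e=grab('wrist'); print(s['position'],s['contact_force'])
c=cv2.resize(d['img'][200:300,340:480],None,fx=4,fy=4,interpolation=cv2.INTER_CUBIC)[:, :]; w=cv2.resize(e['img'],(533,400))
cv2.imwrite('pics/c2.png',cv2.resize(np.hstack([c,w])[:,:,::-1],(800,293)))
E
```

```text
[ 504.08794135 -270.63151902   42.72108654] [-1.15703865 -0.13689175 -0.52310228]
```

View pics/c2.png

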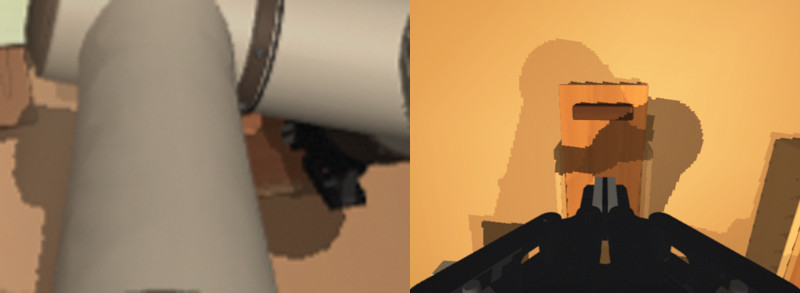

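```bash
python3 - <<'E'
from h import *
s,d=grab('wrist'); d=wristcam(s,d)
print(w2pix(d,s['position']), d['cx'],d['cy'], np.array(d['mount']))
print(pix2w(d,[[317,177],[317,169],[317,140]],49),pix2w(d,[317,140],31))
E
```

```text
[[321.08916386 278.58540689]] 319.7329152973281 236.4366666844703 [[ 1.82652075e-04 -9.53743062e-01 -3.00622916e-01  7.86933201e+01]
 [ 9.99999901e-01  2.96201403e-04 -3.32136944e-04 -6.31126352e-01]
 [ 4.05818235e-04 -3.00622825e-01  9.53743022e-01 -1.78416722e+02]
 [ 0.00000000e+00  0.00000000e+00  0.00000000e+00  1.00000000e+00]]
[[ 512.98290485 -322.57510685   49.        ]
 [ 513.45455818 -326.1347237    49.        ]
 [ 515.11736273 -338.68408301   49.        ]] [[ 515.41399943 -337.76754874   31.        ]]
```

```bash
python3 - <<'E'
from h import *
s,d=grab('scene'); u=w2pix(d,s['position'])[0]; print(s['position'],u)
im=d['img'].copy(); cv2.imwrite('pics/s2.png',cv2.resize(im[250:400,150:320],None,fx=4,fy=4,interpolation=cv2.INTER_CUBIC)[:,:,::-1]); print((u-[150,250])*4)
print((w2pix(d,[[513,-322,49.],[504,-275,49]])-[150,250])*4)
E
```

```text
[ 504.35706599 -271.0613167    42.83656985] [217.43362492 322.90117741]
[269.73449969 291.60470964]
[[201.69205247 352.03297425]
 [261.88504188 287.90085839]]
```

View pics/s2.png

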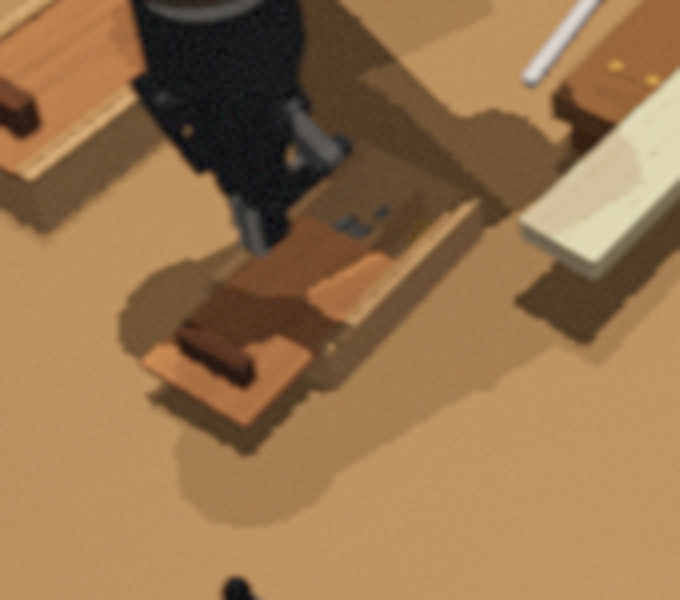

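{"method": "servo_tool", "body": {
  "turn": [
    [0,0,0],
    [0,0,0],
    [0,0,0],
    [0,0,0],
    [0,0,0]
  ],
  "dp": [
    [0,0,0.04],
    [0.006,-0.05,0],
    [0.006,-0.05,0],
    [0,0,-0.03],
    [0,0,0]
  ],
  "fingers": [0,0,0,0,0]
}}

```text
clock: 5.9
position: [517.4, -375.3, 54.2]
ee_rot: [0.753, -0.658, 0.01, -0.003]
contact_force: [-0.3, -0.2, 0.3]
gripper_width: 0.4
```

{"method": "servo_tool", "body": {
  "turn": [
    [0,0,0],
    [0,0,0],
    [0,0,0],
    [0,0,0],
    [0,0,0]
  ],
  "dp": [
    [0,0,-0.008],
    [0,0,-0.006],
    [0,0,-0.004],
    [0,0,-0.004],
    [0,0,0]
  ],
  "fingers": [0,0,0,0,0]
}}

```text
clock: 6.52
position: [519.4, -374.9, 34.0]
ee_rot: [0.754, -0.657, 0.012, -0.003]
contact_force: [-0.6, -0.5, -0.4]
gripper_width: -0.0
```

{"method": "servo_tool", "body": {
  "turn": [
    [0.011,0.022,0],
    [0,0,0],
    [0,0,0],
    [0,0,0],
    [0,0,0]
  ],
  "dp": [
    [0,0,-0.006],
    [0,0,-0.006],
    [0,0,-0.004],
    [0,0,-0.002],
    [0,0,0]
  ],
  "fingers": [0,0,0,0,0]
}}

```text
clock: 7.15
position: [519.6, -375.0, 14.7]
ee_rot: [0.754, -0.657, -0.0, 0.0]
contact_force: [-0.6, -0.2, -0.1]
gripper_width: -0.1
```

```bash
python3 - <<'E'
from h import *
s,d=grab('scene'); p=s['position']; print(p,s['ee_rot'],s['contact_force'])
c=cv2.resize(d['img'][270:390,130:260],None,fx=4,fy=4,interpolation=cv2.INTER_CUBIC)
q=((w2pix(d,[p,p*[1,1,0],p+[0,0,19]])-[130,270])*4+1.5); print(q)
for a in q[:2]: cv2.circle(c,tuple(int(v) for v in a),4,(255,0,255),1)
s,e=grab('wrist'); e=wristcam(s,e); print(w2pix(e,[s['position'],s['position']*[1,1,0]]))
w=e['img'][150:390,180:460]; w=cv2.resize(w,(560,480))
cv2.imwrite('pics/t.png',cv2.resize(np.hstack([c,w])[:,:,::-1],(800,355)))
E
```

```text
[ 519.58436553 -374.95675565   14.70246161] [ 7.53983683e-01 -6.56892976e-01 -3.05606185e-04  3.61539592e-04] [-0.63872474 -0.24179183 -0.08650266]
[[218.13964458 390.24522147]
 [223.40333984 407.92340998]
 [211.17515195 366.854883  ]]
[[321.08542356 278.57579862]
 [320.98347547 267.55160338]]
```

View pics/t.png

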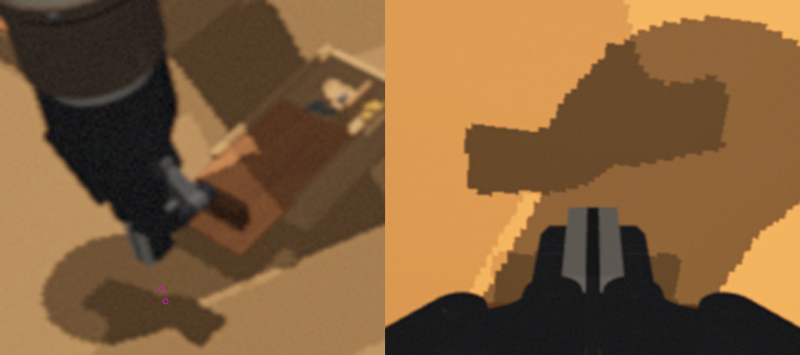

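{"method": "servo_tool", "body": {
  "turn": [
    [0,0,0],
    [0,0,0],
    [0,0,0],
    [0,0,0],
    [0,0,0]
  ],
  "dp": [
    [0,0,-0.004],
    [0,0,-0.003],
    [0,0,-0.003],
    [0,0,-0.003],
    [0,0,-0.003]
  ],
  "fingers": [0,0,0,0,0]
}}

```text
clock: 7.88
position: [520.0, -375.1, -1.5]
ee_rot: [0.754, -0.657, 0.0, 0.0]
contact_force: [-1.3, -0.3, 0.1]
gripper_width: 0.1
```

{"method": "servo_tool", "body": {
  "turn": [
    [0,0,0],
    [0,0,0],
    [0,0,0],
    [0,0,0],
    [0,0,0]
  ],
  "dp": [
    [0,0,-0.004],
    [0,0,-0.003],
    [0,0,-0.003],
    [0,0,-0.003],
    [0,0,-0.003]
  ],
  "fingers": [0,0,0,0,0]
}}

```text
clock: 8.5
position: [520.0, -375.1, -18.7]
ee_rot: [0.754, -0.657, 0.0, 0.0]
contact_force: [0.7, -0.7, -0.1]
gripper_width: 0.2
```

{"method": "servo_tool", "body": {
  "turn": [
    [0,0,0],
    [0,0,0],
    [0,0,0],
    [0,0,0],
    [0,0,0]
  ],
  "dp": [
    [0,0,-0.003],
    [0,0,-0.002],
    [0,0,-0.002],
    [0,0,-0.002],
    [0,0,-0.002]
  ],
  "fingers": [0,0,0,0,0]
}}

```text
clock: 9.12
position: [520.0, -375.2, -30.5]
ee_rot: [0.754, -0.657, 0.0, 0.0]
contact_force: [-0.3, -0.9, -0.9]
gripper_width: 0.1
```

```bash
python3 - <<'E'
from h import *
s,d=grab('scene'); p=s['position']; print(p,s['ee_rot'],s['contact_force'],s['joints'])
q=w2pix(d,[p,p+[0,0,35]]); print(q)
c=cv2.resize(d['img'][270:390,130:260],None,fx=4,fy=4,interpolation=cv2.INTER_CUBIC); cv2.imwrite('pics/t2.png',c[:,:,::-1]); print((q-[130,270])*4)
E
```

```text
[ 520.03618697 -375.16341771  -30.51057264] [ 7.54014994e-01 -6.56857052e-01  4.21519302e-04  1.56700819e-04] [-0.29434846 -0.85820419 -0.89251802] [-0.37278503  0.63743788 -0.19330239  0.00085967 -0.73936821  0.50966044]
[[188.18195512 380.68672792]
 [185.13602291 370.45673921]]
[[232.72782047 442.74691168]
 [220.54409163 401.82695685]]
```

View pics/t2.png

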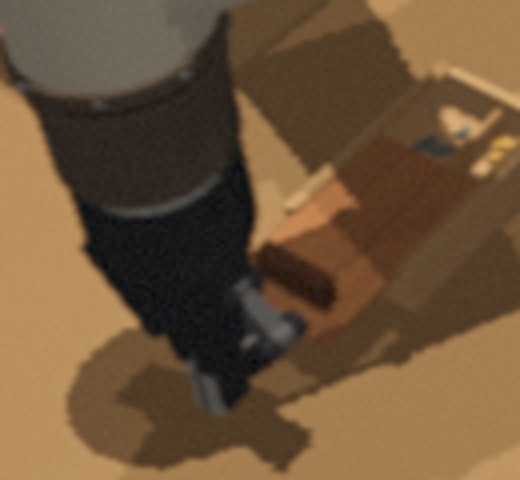

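{"method": "servo_tool", "body": {
  "turn": [
    [0,0,0],
    [0,0,0],
    [0,0,0],
    [0,0,0],
    [0,0,0]
  ],
  "dp": [
    [0,0,-0.001],
    [0,0,-0.001],
    [0,0,-0.001],
    [0,0,-0.001],
    [0,0,-0.001]
  ],
  "fingers": [0,0,0,0,0]
}}

```text
clock: 9.8
position: [520.0, -375.1, -35.9]
ee_rot: [0.754, -0.657, 0.0, 0.0]
contact_force: [-1.3, 1.5, 6.4]
gripper_width: -0.4
```

{"method": "servo_tool", "body": {
  "turn": [
    [0,0,0],
    [0,0,0],
    [0,0,0],
    [0,0,0],
    [0,0,0]
  ],
  "dp": [
    [0,0,0.02],
    [0,0,0.016],
    [-0.004,0.012,0.001],
    [-0.002,0.012,0],
    [-0.0015,0.012,0]
  ],
  "fingers": [0,0,0,0,0]
}}

```text
clock: 10.42
position: [510.7, -336.6, 1.0]
ee_rot: [0.754, -0.657, -0.001, 0.0]
contact_force: [-0.6, -0.3, -0.5]
gripper_width: -0.1
```

{"method": "servo_tool", "body": {
  "turn": [
    [0,0,0],
    [0,0,0],
    [0,0,0],
    [0,0,0],
    [0,0,0]
  ],
  "dp": [
    [-0.001,0.008,0],
    [-0.001,0.008,0],
    [-0.001,0.008,0],
    [-0.001,0.008,0],
    [-0.001,0.008,0]
  ],
  "fingers": [0,0,0,0,0]
}}

```text
clock: 11.05
position: [505.1, -294.1, 0.8]
ee_rot: [0.754, -0.657, -0.001, 0.001]
contact_force: [-0.7, -1.6, 0.4]
gripper_width: -0.0
```

{"method": "servo_tool", "body": {
  "turn": [
    [0,0,0],
    [0,0,0],
    [0,0,0],
    [0,0,0],
    [0,0,0]
  ],
  "dp": [
    [-0.001,0.006,0],
    [-0.0005,0.004,0],
    [-0.0005,0.003,0],
    [-0.0005,0.003,0],
    [-0.0005,0.003,0]
  ],
  "fingers": [0,0,0,0,0]
}}

```text
clock: 11.68
position: [503.5, -279.6, 1.2]
ee_rot: [0.755, -0.656, 0.003, 0.003]
contact_force: [-0.4, -18.7, -5.0]
gripper_width: 0.0
```

{"method": "servo_tool", "body": {
  "turn": [
    [0,0,0],
    [0,0,0],
    [0,0,0],
    [0,0,0],
    [0,0,0]
  ],
  "dp": [
    [-0.0003,0.002,0],
    [-0.0003,0.002,0],
    [-0.0003,0.002,0],
    [-0.0003,0.002,0],
    [-0.0003,0.002,0]
  ],
  "fingers": [0,0,0,0,0]
}}

```text
clock: 12.3
position: [503.7, -280.4, 1.2]
ee_rot: [0.755, -0.656, 0.009, 0.006]
contact_force: [-0.9, -11.0, -2.2]
gripper_width: -0.1
```

{"method": "servo_tool", "body": {
  "turn": [
    [0.021,0.006,0],
    [0,0,0],
    [0,0,0],
    [0,0,0],
    [0,0,0]
  ],
  "dp": [
    [0.001,-0.01,0.0],
    [0,0,0.06],
    [0,0.03,0.06],
    [0.01,0.05,0.03],
    [0.01,0.05,0]
  ],
  "fingers": [0,0,0.0854,0.0854,0.0854]
}}

```text
clock: 12.92
position: [522.0, -158.4, 151.2]
ee_rot: [0.751, -0.66, -0.005, -0.001]
contact_force: [-0.3, 0.3, -0.7]
gripper_width: 54.3
```

{"method": "servo_tool", "body": {
  "turn": [
    [0,0,0],
    [0,0,0],
    [0,0,0],
    [0,0,0],
    [0,0,0]
  ],
  "dp": [
    [0.015,0.06,0],
    [0.015,0.06,0],
    [0.01,0.06,0],
    [0.005,0.02,0],
    [0,0,0]
  ],
  "fingers": [0.0854,0.0854,0.0854,0.0854,0.0854]
}}

```text
clock: 13.55
position: [565.8, 50.1, 151.0]
ee_rot: [0.752, -0.659, -0.006, -0.002]
contact_force: [-0.1, -0.4, -0.4]
gripper_width: 85.1
```

```bash
python3 - <<'E'
from h import *
s,d=grab('wrist'); print(s['position'],s['ee_rot'],s['gripper_width'])
s2,e=grab('scene')
c=cv2.resize(e['img'][210:370,170:410],(660,440),interpolation=cv2.INTER_CUBIC); w=cv2.resize(d['img'],(587,440))
cv2.imwrite('pics/v2.png',cv2.resize(np.hstack([c,w])[:,:,::-1],(800,282),interpolation=cv2.INTER_AREA))
d=wristcam(s,d)
from scipy.optimize import least_squares
for q,z in [('plank',71),('parts_box',33),('block',55)]:
    for r in regions_of(q,'wrist')[:2]: print(q,r['score'],r['box'])
np.save('w_img.npy',d['img']); print(d['world_from_camera'].round(4).tolist())
E
```

```text
[565.81395926  50.08607364 150.99723037] [ 0.75246463 -0.65860063 -0.00628938 -0.00162395] 85.09223742219605
plank 0.63 [239.1, 0.0, 85.6, 390.9]
block 0.9 [174.6, 44.3, 240.6, 354.2]
[[-0.9912, -0.1243, -0.0465, 578.1718], [-0.1326, 0.942, 0.3082, -29.7422], [0.0054, 0.3117, -0.9502, 328.5242], [0.0, 0.0, 0.0, 1.0]]
```

View pics/v2.png

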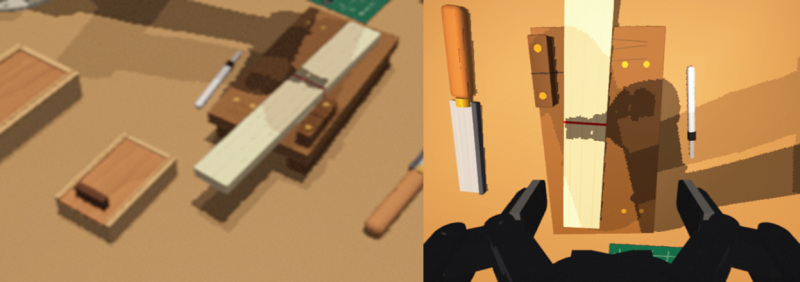

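```bash
python3 - <<'E'
from h import *
im=np.load('w_img.npy')
s,d=grab('wrist'); d=wristcam(s,d)
c=[(178,46),(413,44),(390,396),(222,396)]
for dz in (0,20,35):
    e=dict(d); T=np.array(d['world_from_camera']).copy(); T[2,3]+=dz; e['world_from_camera']=T
    b=pix2w(e,c,55)[:,:2]; print(dz,b.round(1).tolist(),[np.linalg.norm(b[i]-b[i-1]).round(1) for i in range(4)])
# plank edges per row
g=im.astype(int); pale=(g.min(2)>150)&(g[...,2]>150)
for v in range(60,390,30):
    u=np.nonzero(pale[v,230:340])[0]+230; print(v,(u.min(),u.max(),len(u)) if len(u) else None, end=' ')
red=(g[...,0]-g[...,1]>50)&(g[...,0]-g[...,2]>40)&(g[...,1]<80); v,u=np.nonzero(red[180:240,230:330]); print('\nred',len(u),u.min()+230,u.max()+230,v.mean()+180, np.polyfit(u+230,v+180,1))
E
```

```text
0 [[672.7, -60.8], [521.6, -81.7], [484.7, 194.6], [630.7, 212.9]] [np.float64(276.9), np.float64(152.5), np.float64(278.7), np.float64(147.1)]
20 [[679.6, -62.9], [517.5, -85.3], [478.0, 211.2], [634.6, 230.8]] [np.float64(297.1), np.float64(163.6), np.float64(299.1), np.float64(157.8)]
35 [[684.8, -64.4], [514.5, -88.0], [472.9, 223.6], [637.5, 244.2]] [np.float64(312.3), np.float64(172.0), np.float64(314.3), np.float64(165.9)]
60 (np.int64(240), np.int64(319), 80) 90 (np.int64(240), np.int64(317), 78) 120 (np.int64(239), np.int64(315), 77) 150 (np.int64(240), np.int64(313), 74) 180 (np.int64(240), np.int64(311), 72) 210 None 240 (np.int64(239), np.int64(297), 59) 270 (np.int64(239), np.int64(305), 67) 300 (np.int64(239), np.int64(303), 65) 330 (np.int64(238), np.int64(301), 64) 360 (np.int64(238), np.int64(299), 62) 
red 307 238 320 209.8371335504886 [7.60235459e-02 1.88941554e+02]
```

```bash
cat >> h.py <<'E'
def fitblock(w):  # world xy of corners: far-fence(+140,+75), (+140,-75), (-140,-75), (-140,+75)
    m=np.array([(140,75),(140,-75),(-140,-75),(-140,75)],float); a=w.mean(0); H=m.T@(w-a)
    th=np.arctan2(H[0,1]-H[1,0],H[0,0]+H[1,1]); R=np.array([[np.cos(th),-np.sin(th)],[np.sin(th),np.cos(th)]])
    print('block c',a.round(1),'yaw',th.round(4),'res',(w-a-m@R.T).round(1).tolist()); return a,R
E
python3 - <<'E'
from h import *
s,d=grab('wrist'); d=wristcam(s,d)
a,R=fitblock(pix2w(d,[(178,46),(413,44),(390,396),(222,396)],55)[:,:2])
B=lambda uv,z:((pix2w(d,uv,z)[:,:2]-a)@R).round(1).tolist()
print('edges L',B([(240,60),(240,180),(239,360)],71),'R',B([(319.5,60),(311.5,180),(299.5,360)],71))
print('line',B([(241,207.3),(309,212.4)],71),'inner end',B([(238,388),(299,388)],71))
print('inner grip world',pix2w(d,[(269,350)],71))
# find lines by edges in gray
t,e=grab('top')
a2,R2=fitblock(pix2w(e,np.array([(375,25),(412,213),(48,272),(22,83)])/3+[214.67,169.67],55)[:,:2])
B2=lambda l,z:((pix2w(e,np.array(l)/3+[214.67,169.67],z)[:,:2]-a2)@R2).round(1).tolist()
print('top plank',B2([(58,98),(527,60),(532,124),(62,162)],71),'line',B2([(252,83),(258,147)],71),'fence',B2([(277,68),(372,53)],55))
E
```

```text
block c [577.6  66.3] yaw -1.4309 res [[1.5, 1.1], [-1.1, 1.1], [1.1, 0.2], [-1.5, -2.4]]
edges L [[128.5, 34.1], [54.2, 39.8], [-89.4, 51.5]] R [[128.0, -15.0], [53.6, -8.7], [-90.1, 3.4]]
line [[35.2, 40.5], [31.0, -6.6]] inner end [[-116.3, 54.4], [-117.0, 4.5]]
inner grip world [[593.21382317 149.764803    71.        ]]
block c [574.8  74.7] yaw -1.4267 res [[-0.4, 1.9], [-0.3, -0.1], [1.2, -0.6], [-0.5, -1.2]]
top plank [[-110.9, 53.9], [245.9, 24.2], [240.1, -25.3], [-114.7, 4.6]] line [[36.1, 41.1], [32.6, -8.5]] fence [[57.2, 53.6], [131.9, 53.2]]
```

{"method": "servo_tool", "body": {
  "turn": [
    [-0.011,-0.007,-0.075],
    [0,0,0],
    [0,0,0],
    [0,0,0],
    [0,0,0]
  ],
  "dp": [
    [0.012,0.055,0],
    [0.012,0.056,0],
    [0,0,-0.045],
    [0,0,-0.03],
    [0,0,0]
  ],
  "fingers": [0.0854,0.0854,0.0854,0.0854,0.0854]
}}

```text
clock: 14.58
position: [591.9, 159.1, 76.3]
ee_rot: [0.723, -0.691, 0.002, -0.002]
contact_force: [-1.0, -0.4, 0.5]
gripper_width: 85.4
```

```bash
python3 - <<'E'
from h import *
s,d=grab('wrist'); print(s['position'],s['ee_rot'],s['contact_force']); d=wristcam(s,d)
p=s['position']; print('tip proj',w2pix(d,[p+[0,0,35]]), 'plank pts', w2pix(d,[[591.8,160.2,71],[588.6,168.7,71]]))
cv2.imwrite('pics/g.png',d['img'][:,:,::-1])
E
```

```text
[591.94873622 159.08513653  76.29779282] [ 0.72309216 -0.69074679  0.00154726 -0.00205195] [-0.99244272 -0.36252327  0.48263343]
tip proj [[321.24706575 312.24912735]] plank pts [[321.57560218 276.30137231]
 [326.85669019 291.36826227]]
```

View pics/g.png

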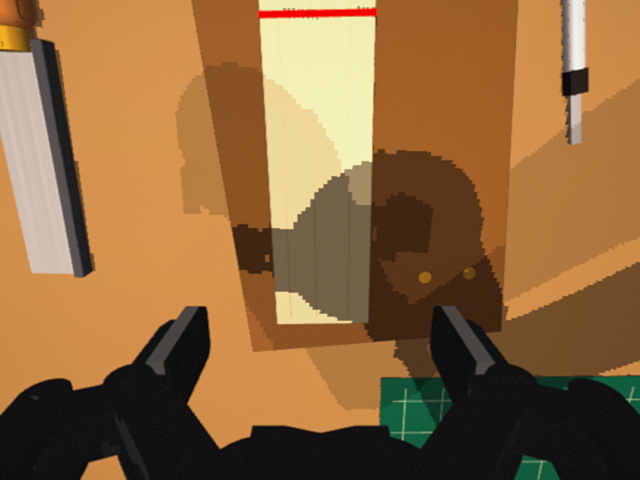

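{"method": "servo_tool", "body": {
  "turn": [
    [0.002,0.003,0.008],
    [0,0,0],
    [0,0,0],
    [0,0,0],
    [0,0,0]
  ],
  "dp": [
    [0,0.002,-0.03],
    [0,0,-0.015],
    [0,0,-0.006],
    [0,0,0],
    [0,0,0]
  ],
  "fingers": [0.0854,0.0854,0.0854,0.0854,0.0854]
}}

```text
clock: 15.25
position: [598.6, 162.0, 33.5]
ee_rot: [0.726, -0.688, 0.003, -0.009]
contact_force: [-0.2, 0.1, 0.3]
gripper_width: 85.6
```

{"method": "servo_tool", "body": {
  "turn": [
    [-0.009,0.017,0],
    [0,0,0],
    [0,0,0],
    [0,0,0],
    [0,0,0]
  ],
  "dp": [
    [-0.007,0,-0.004],
    [0,0,-0.004],
    [0,0,-0.003],
    [0,0,0],
    [0,0,0]
  ],
  "fingers": [0.0854,0.0854,0.0854,0.0854,0.0854]
}}

```text
clock: 15.88
position: [591.6, 162.4, 22.9]
ee_rot: [0.726, -0.688, 0.0, -0.0]
contact_force: [0.1, -0.3, 0.5]
gripper_width: 85.0
```

Good. Close on the plank.

{"method": "servo_tool", "body": {
  "turn": [
    [0,0,0],
    [0,0,0],
    [0,0,0],
    [0,0,0],
    [0,0,0]
  ],
  "dp": [
    [0,0,-0.002],
    [0,0,0],
    [0,0,0],
    [0,0,0],
    [0,0,0]
  ],
  "fingers": [0.06,0.055,0.045,0.04,0.04]
}}

```text
clock: 16.5
position: [592.0, 162.5, 21.4]
ee_rot: [0.726, -0.688, 0.001, -0.001]
contact_force: [0.0, 0.3, 0.0]
gripper_width: 48.2
```

```bash
python3 - <<'E'
from h import *
s,d=grab('wrist'); print(s['position'],s['ee_rot'],s['contact_force'],s['wrist_torque'],s['gripper_width'])
t,e=grab('scene')
c=cv2.resize(e['img'][200:340,260:420],(549,480),interpolation=cv2.INTER_CUBIC)
cv2.imwrite('pics/g2.png',cv2.resize(np.hstack([c,d['img']])[:,:,::-1],(800,323),interpolation=cv2.INTER_AREA))
E
```

```text
[592.03567408 162.54883219  21.35222382] [ 7.25886434e-01 -6.87813448e-01  7.09691358e-04 -1.02084966e-03] [0.00321568 0.29213419 0.00628024] [-0.03546023  0.05063227  0.02850178] 48.1846850812017
```

View pics/g2.png

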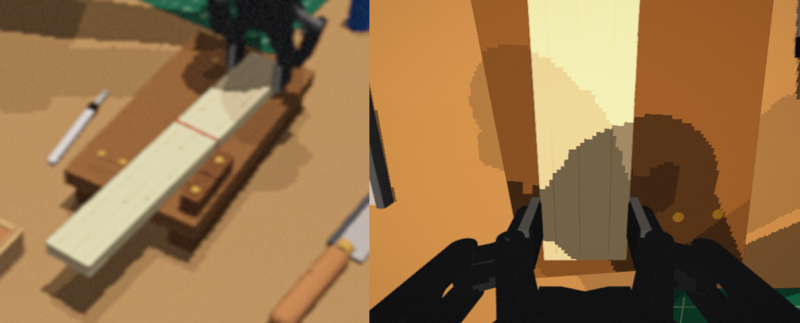

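{"method": "servo_tool", "body": {
  "turn": [
    [0,0,0],
    [0,0,0],
    [0,0,0],
    [0,0,0],
    [0,0,0]
  ],
  "dp": [
    [0,0,0],
    [0,0,0],
    [0,0,-0.001],
    [0,0,-0.001],
    [0,0,-0.001]
  ],
  "fingers": [0.03,0.03,0.03,0.03,0.03]
}}

```text
clock: 17.23
position: [592.0, 162.5, 21.3]
ee_rot: [0.726, -0.688, 0.001, -0.001]
contact_force: [-0.7, 0.4, 5.4]
gripper_width: 48.4
```

{"method": "servo_tool", "body": {
  "turn": [
    [0,0,0.01],
    [0,0,0.015],
    [0,0,0.015],
    [0,0,0.015],
    [0,0,0.015]
  ],
  "dp": [
    [0,-0.003,-0.0006],
    [0.0003,-0.008,-0.0006],
    [0.0008,-0.01,-0.0006],
    [0.001,-0.01,-0.0006],
    [0.001,-0.01,-0.0006]
  ],
  "fingers": [0.03,0.03,0.03,0.03,0.03]
}}

```text
clock: 17.85
position: [597.9, 123.4, 21.4]
ee_rot: [0.751, -0.66, 0.002, -0.006]
contact_force: [-4.2, 8.9, 8.8]
gripper_width: 48.4
```

{"method": "servo_tool", "body": {
  "turn": [
    [-0.003,0.004,0],
    [-0.003,0.004,0],
    [0,0.003,0],
    [0,0,0],
    [0,0,0]
  ],
  "dp": [
    [0,-0.008,-0.0004],
    [0.0005,-0.01,-0.0005],
    [0.0005,-0.01,-0.0005],
    [0.001,-0.01,-0.0005],
    [0.001,-0.01,-0.0005]
  ],
  "fingers": [0.03,0.03,0.03,0.03,0.03]
}}

```text
clock: 18.48
position: [603.9, 73.8, 21.4]
ee_rot: [0.752, -0.659, 0.001, -0.003]
contact_force: [-2.1, 5.9, 7.5]
gripper_width: 48.7
```

{"method": "servo_tool", "body": {
  "turn": [
    [-0.001,0.005,0.003],
    [0,0,0],
    [0,0,0],
    [0,0,0],
    [0,0,0]
  ],
  "dp": [
    [0.0005,-0.005,-0.0004],
    [0.0005,-0.004,-0.0005],
    [0.0003,-0.003,-0.0005],
    [0,0,-0.0005],
    [0,0,-0.0005]
  ],
  "fingers": [0.03,0.03,0.03,0.03,0.03]
}}

```text
clock: 19.1
position: [605.3, 61.4, 21.3]
ee_rot: [0.753, -0.658, -0.001, -0.002]
contact_force: [-2.7, 6.0, 7.1]
gripper_width: 48.3
```

```bash
python3 - <<'E'
from h import *
t,e=grab('top'); s,d=grab('scene'); print(s['position'],s['ee_rot'],s['contact_force'])
p=[[577.6,66.3],[574.8,74.7]]
for q,im,W in (('top',e,e),('scene',d,d)):
    g=im['img'].astype(int); red=(g[...,0]>110)&(g[...,0]-g[...,1]>60)&(g[...,0]-g[...,2]>50)
    u0=w2pix(W,[635,-40,71.])[0]; v,u=np.nonzero(red); k=(abs(u-u0[0])<40)&(abs(v-u0[1])<30); print(q,u0.round(0),k.sum(),u[k].mean(),v[k].mean(),(u[k].min(),u[k].max(),v[k].min(),v[k].max()) if k.any() else 0)
c1=cv2.resize(e['img'][170:260,270:410],(560,360),interpolation=cv2.INTER_CUBIC)   # x4
c2=cv2.resize(d['img'][200:320,230:400],(680,480),interpolation=cv2.INTER_CUBIC)  # x4
cv2.imwrite('top2.png',e['img'][:,:,::-1]); cv2.imwrite('sc2.png',d['img'][:,:,::-1])
cv2.imwrite('pics/f.png',np.vstack([c1[:280],cv2.copyMakeBorder(c2[:320,40:600],0,0,0,0,0)])[:,:,::-1])
E
```

```text
[605.28307438  61.40078692  21.29559835] [ 0.75327143 -0.65770364 -0.00140168 -0.00247359] [-2.85506438  4.2407412   6.32209178]
top [336. 190.] 33 343.3333333333333 195.87878787878788 (np.int64(341), np.int64(345), np.int64(185), np.int64(207))
scene [335. 282.] 7 325.0 283.0 (np.int64(315), np.int64(335), np.int64(279), np.int64(287))
```

```bash
python3 - <<'E'
from h import *
im=np.load('w_img.npy'); g=cv2.GaussianBlur(im,(3,3),0).astype(float)
T=np.array([[-0.9912,-0.1243,-0.0465,578.1718],[-0.1326,0.942,0.3082,-29.7422],[0.0054,0.3117,-0.9502,328.5242],[0,0,0,1]])
s,d0=grab('wrist'); d=dict(vfov=d0['vfov'],cx=d0['cx'],cy=d0['cy'],world_from_camera=T)
E=[]
for u in list(range(195,232,4))+list(range(330,405,5)):
    col=g[30:65,u].sum(1); k=np.abs(np.gradient(col)); j=int(k.argmax()); w=k[max(j-2,0):j+3]; v=30+(w*np.arange(max(j-2,0),j+3)[:len(w)]).sum()/w.sum(); E.append((u,v,k[j]))
E=np.array(E); print(E.round(1).tolist())
p=np.polyfit(E[:,0],E[:,1],1); r=E[:,1]-np.polyval(p,E[:,0]); k=abs(r-np.median(r))<1.5; p=np.polyfit(E[k,0],E[k,1],1); print(p,k.sum())
e=pix2w(d,[(200,np.polyval(p,200)),(400,np.polyval(p,400))],55)[:,:2]; y=e[0]-e[1]; y/=np.linalg.norm(y); x=np.array([y[1],-y[0]]); print('edge',e,'block yaw',np.arctan2(x[1],x[0]))
h=im.astype(int)
L=[]
for u in range(245,306,3):
    c=h[200:222,u,0]-h[200:222,u,1]; w=np.clip(c-40,0,None); L.append((u,200+(w*np.arange(22)).sum()/w.sum()))
L=np.array(L); q=np.polyfit(L[:,0],L[:,1],1); l=pix2w(d,[(u,np.polyval(q,u)) for u in (241,275,309)],71)[:,:2]
print('line',q,l.round(1).tolist(),'dist to edge',((e[0]-l)@x).round(1), 'line ang',np.arctan2(*(l[0]-l[2])[::-1]))
# top differential
t,tp=grab('top'); G=tp['img'].astype(int); red=(G[...,0]>110)&(G[...,0]-G[...,1]>60)&(G[...,0]-G[...,2]>50); v,u=np.nonzero(red);k=(abs(u-343)<8)&(abs(v-196)<14); pf=np.polyfit(v[k],u[k],1)
P=pix2w(tp,[(np.polyval(pf,z),z) for z in (185,196,207)],71)[:,:2]; print('top line now',P.round(1).tolist(),'ang',np.arctan2(*(P[0]-P[2])[::-1]))
e2=pix2w(tp,np.array([(375,25),(412,213)])/3+[214.67,169.67],55)[:,:2]; print('dist top',((e2[0]-P)@x).round(1))
E
```

```text
[[195.0, 45.8, 53.0], [199.0, 45.8, 55.5], [203.0, 44.9, 54.5], [207.0, 45.4, 53.5], [211.0, 60.4, 81.5], [215.0, 61.9, 89.5], [219.0, 62.0, 70.5], [223.0, 45.1, 71.5], [227.0, 45.6, 70.5], [231.0, 45.6, 68.5], [330.0, 45.9, 64.0], [335.0, 44.1, 60.0], [340.0, 44.2, 57.0], [345.0, 43.8, 54.5], [350.0, 44.0, 67.0], [355.0, 44.1, 58.0], [360.0, 43.9, 54.0], [365.0, 43.7, 51.0], [370.0, 43.8, 56.0], [375.0, 43.8, 53.5], [380.0, 42.9, 62.0], [385.0, 43.3, 58.5], [390.0, 43.8, 56.5], [395.0, 43.3, 62.0], [400.0, 43.3, 60.0]]
[-2.18929574e-02  5.18458119e+01] 15
edge [[658.82580795 -58.63443256]
 [530.71535453 -78.46479602]] block yaw -1.4172239904962591
line [6.64965282e-02 1.91477866e+02] [[622.4, 40.0], [598.9, 38.5], [575.3, 37.0]] dist to edge [103.1 105.2 107.3] line ang 0.06311602921534157
top line now [[647.5, -53.6], [621.5, -57.2], [595.8, -60.8]] ang 0.13957013159971068
dist top [0.9 1.3 1.7]
```

View pics/f.png

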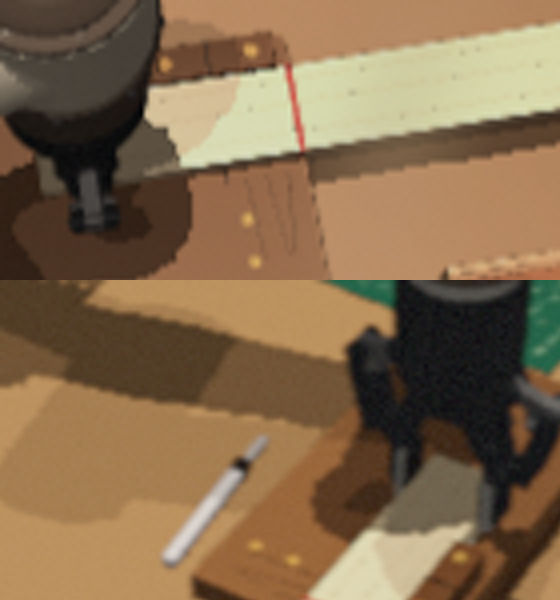

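```bash
python3 - <<'E'
from h import *
t,tp=grab('top')
A=cv2.imread('pics/top1.png')[:,:,::-1].astype(float); N=tp['img'].astype(float)
def edge(g,pts,axis,half=4):
    out=[]
    for a,b in pts:
        b0=int(round(b)); seg=(g[b0-half:b0+half+1,a] if axis=='v' else g[a,b0-half:b0+half+1])
        k=np.abs(np.diff(seg,axis=0)).sum(1); j=k.argmax(); w=k[max(j-1,0):j+2]; pos=b0-half+.5+(w*np.arange(max(j-1,0),j+2)[:len(w)]).sum()/w.sum(); out.append((a,pos))
    o=np.array(out)
    for _ in range(3):
        p=np.polyfit(o[:,0],o[:,1],1); r=o[:,1]-np.polyval(p,o[:,0]); o=o[abs(r)<max(1.5*r.std(),.3)]
    return p,r.std(),len(o)
def ang(p,a0,a1,z,axis):
    q=[(a,np.polyval(p,a)) if axis=='v' else (np.polyval(p,a),a) for a in (a0,a1)]
    w=pix2w(tp,q,z)[:,:2]; return w,np.arctan2(*(w[1]-w[0])[::-1])
bk=edge(A,[(u,197.5+(u-222)*(182-197.5)/(315-222)) for u in range(228,304)],'v'); w,b=ang(bk[0],228,304,55,'v'); print('block back edge',bk,w.round(1).tolist(),b)
for nm,g,r in (('init',A,range(219,238)),('now',N,range(214,238))):
    fe=edge(g,[(v,345.5+(v-205)*6.5/36) for v in r],'u',5); w,f=ang(fe[0],238,190,55,'u'); print('free edge',nm,fe,w.round(1).tolist(),f)
    e=w; y=(e[1]-e[0]); y/=np.linalg.norm(y); x=np.array([y[1],-y[0]])
    G=N; red=np.clip(G[...,0]-np.maximum(G[...,1],G[...,2])-30,0,None); L=[]
    for v in range(187,206): 
        s=red[v,336:352]
        if s.sum()>30: L.append((v,336+(s*np.arange(16)).sum()/s.sum()))
    L=np.array(L); pf=np.polyfit(L[:,0],L[:,1],1); P=pix2w(tp,[(np.polyval(pf,v),v) for v in (206,196,187)],71)[:,:2]
    print(' line',pf,P.round(1).tolist(),'ang',np.arctan2(*(P[2]-P[0])[::-1]),'dist',((e[0]-P)@x).round(2))
# plank front top edge & back edge now (overhang part)
for nm,g,r,v0,v1 in (('front',N,range(350,405),0,0),('back',N,range(350,405),0,0)):
    base=(lambda u:170+(150-(u-345)*0.13*4)/4) if nm=='front' else (lambda u:170+(62-(u-342)*0.15*4)/4)
    pe=edge(g,[(u,base(u)) for u in r],'v',4); w,a=ang(pe[0],350,400,71,'v'); print('plank',nm,pe,w.round(1).tolist(),a)
E
```

```text
block back edge (array([-1.62715629e-01,  2.33369531e+02]), np.float64(0.30255978360105396), 67) [[630.7, 208.9], [656.3, 32.3]] -1.426617008212102
free edge init (array([2.28216701e-01, 2.97908655e+02]), np.float64(0.24407608312321052), 14) [[526.5, -75.5], [639.8, -54.1]] 0.18690296771067708
 line [1.80583139e-01 3.07898484e+02] [[598.1, -60.4], [621.5, -57.1], [642.8, -54.1]] ang 0.14182064177486242 dist [ 1.5   0.44 -0.53]
free edge now (array([1.70808472e-01, 3.11232063e+02]), np.float64(0.23380093967992316), 18) [[526.6, -74.7], [639.7, -59.7]] 0.13204820884445917
 line [1.80583139e-01 3.07898484e+02] [[598.1, -60.4], [621.5, -57.1], [642.8, -54.1]] ang 0.14182064177486242 dist [4.74 4.97 5.18]
plank front (array([-1.61273754e-01,  2.62709927e+02]), np.float64(0.18475322231322533), 52) [[597.3, -71.6], [613.5, -186.4]] -1.4300320486859923
plank back (array([-1.60669366e-01,  2.40964403e+02]), np.float64(0.15573903490026256), 54) [[647.7, -73.3], [664.2, -189.0]] -1.4292149147379514
```

{"method": "servo_tool", "body": {
  "turn": [
    [0,0,0.0015],
    [0,0,0.0015],
    [0,0,0],
    [0,0,0],
    [0,0,0]
  ],
  "dp": [
    [0,-0.0017,-0.0005],
    [0,-0.0017,-0.0005],
    [0.0002,-0.001,-0.0005],
    [0.0008,0,-0.0005],
    [0.0008,0,-0.0005]
  ],
  "fingers": [0.03,0.03,0.03,0.03,0.03]
}}

```text
clock: 19.98
position: [605.7, 57.2, 21.3]
ee_rot: [0.755, -0.656, -0.003, -0.003]
contact_force: [-6.3, 6.0, 8.5]
gripper_width: 48.1
```

{"method": "servo_tool", "body": {
  "turn": [
    [-0.003,0,0],
    [-0.003,0,0],
    [0,0,0],
    [0,0,0],
    [0,0,0]
  ],
  "dp": [
    [0.0012,0,-0.0005],
    [0.0012,0,-0.0005],
    [0.0012,0,-0.0005],
    [0.0012,0,-0.0005],
    [0.0012,0,-0.0005]
  ],
  "fingers": [0.03,0.03,0.03,0.03,0.03]
}}

```text
clock: 20.6
position: [605.2, 57.0, 21.5]
ee_rot: [0.754, -0.656, -0.005, 0.003]
contact_force: [-6.1, 6.7, 9.6]
gripper_width: 48.8
```

```bash
cat > m.py <<'E'
from h import *
t,tp=grab('top'); print(t['position'],t['ee_rot'].round(4),t['contact_force'].round(1),t['wrist_torque'].round(2),t['gripper_width'])
N=tp['img'].astype(float)
x=np.array([np.cos(-1.4266),np.sin(-1.4266)]); y=np.array([-x[1],x[0]])
red=np.clip(N[...,0]-np.maximum(N[...,1],N[...,2])-30,0,None); L=[]
for v in range(184,208):
    s=red[v,334:356]
    if s.sum()>30: L.append((v,334+(s*np.arange(22)).sum()/s.sum()))
L=np.array(L); pf=np.polyfit(L[3:-3,0],L[3:-3,1],1); P=pix2w(tp,[(np.polyval(pf,v),v) for v in (205,196,187)],71)[:,:2]
def edge(g,pts,half=4):
    o=[]
    for a,b in pts:
        b0=int(round(b)); k=np.abs(np.diff(g[b0-half:b0+half+1,a],axis=0)).sum(1); j=k.argmax(); w=k[max(j-1,0):j+2]; o.append((a,b0-half+.5+(w*np.arange(max(j-1,0),j+2)[:len(w)]).sum()/w.sum()))
    o=np.array(o)
    for _ in range(3):
        p=np.polyfit(o[:,0],o[:,1],1); r=o[:,1]-np.polyval(p,o[:,0]); o=o[abs(r)<max(1.5*r.std(),.3)]
    return p
print('line ang',np.arctan2(*(P[2]-P[0])[::-1]).round(4),'want .1442; dist to edge',((np.array([553,-71.])-P)@x).round(2))
for nm,c in (('front',262.7),('back',241.0)):
    p=edge(N,[(u,c-.161*u) for u in range(352,405)]); w=pix2w(tp,[(u,np.polyval(p,u)) for u in (352,404)],71)[:,:2]
    print(nm,'yaw',np.arctan2(*(w[1]-w[0])[::-1]).round(4),'block y',(75+(w-[656.3,32.3])@y).round(2))
E
python3 m.py
```

```text
[605.21608256  56.98577895  21.53433367] [ 0.7544 -0.6564 -0.0054  0.0028] [-6.1  6.7  9.6] [ 1.7   1.39 -0.09] 48.82525740571926
line ang 0.1466 want .1442; dist to edge [-0.45 -0.4  -0.35]
front yaw -1.427 block y [2.19 2.14]
back yaw -1.4265 block y [51.71 51.72]
```

{"method": "servo_tool", "body": {
  "turn": [
    [0,-0.006,0],
    [0,-0.005,0],
    [0,0,0],
    [0,0,0],
    [0,0,0]
  ],
  "dp": [
    [0,0.0007,-0.0003],
    [0,0.0007,-0.0004],
    [0.0005,0,-0.0004],
    [0.0008,0,-0.0005],
    [0.0008,0,-0.0005]
  ],
  "fingers": [0.03,0.03,0.03,0.03,0.03]
}}

```text
clock: 21.28
position: [605.6, 56.8, 21.4]
ee_rot: [0.755, -0.656, -0.002, 0.0]
contact_force: [-5.4, 5.0, 9.7]
gripper_width: 48.1
```

```bash
python3 m.py
```

```text
[605.58703779  56.79278414  21.36107705] [ 7.546e-01 -6.562e-01 -2.000e-03  1.000e-04] [-5.4  5.   9.7] [ 1.36  1.19 -0.13] 48.052669906312445
line ang 0.1477 want .1442; dist to edge [-0.64 -0.56 -0.49]
front yaw -1.4272 block y [2.19 2.11]
back yaw -1.4266 block y [51.82 51.82]
```

{"method": "servo_tool", "body": {
  "turn": [
    [0,0,0],
    [0,0,0],
    [0,0,0],
    [0,0,0],
    [0,0,0]
  ],
  "dp": [
    [0,0.0015,-0.0003],
    [0,0.0015,-0.0003],
    [0.0003,0.001,-0.0004],
    [0.0008,0,-0.0005],
    [0.0008,0,-0.0005]
  ],
  "fingers": [0.03,0.03,0.03,0.03,0.03]
}}

```text
clock: 21.95
position: [605.4, 56.7, 21.5]
ee_rot: [0.754, -0.656, -0.002, 0.003]
contact_force: [-5.1, 4.6, 8.5]
gripper_width: 48.6
```

```bash
python3 m.py
```

```text
[605.40412846  56.69943853  21.46434653] [ 0.7544 -0.6564 -0.0025  0.0028] [-5.1  4.6  8.5] [1.31 1.19 0.01] 48.59314710044125
line ang 0.1488 want .1442; dist to edge [-0.59 -0.49 -0.39]
front yaw -1.4275 block y [2.21 2.1 ]
back yaw -1.4272 block y [51.79 51.72]
```

{"method": "servo_tool", "body": {
  "turn": [
    [0,0,0],
    [0,0,0],
    [0,0,0],
    [0,0,0],
    [0,0,0]
  ],
  "dp": [
    [0,0.0027,0],
    [0,0,-0.0003],
    [0.0005,0,-0.0004],
    [0.0008,0,-0.0005],
    [0.0008,0,-0.0005]
  ],
  "fingers": [0.03,0.03,0.03,0.03,0.03]
}}

```text
clock: 22.62
position: [605.0, 58.1, 21.6]
ee_rot: [0.754, -0.656, -0.004, 0.004]
contact_force: [-4.5, 2.7, 9.7]
gripper_width: 48.5
```

```bash
python3 m.py
```

```text
[605.04664848  58.07073624  21.55935473] [ 0.7543 -0.6565 -0.004   0.0045] [-4.5  2.7  9.7] [ 0.85  1.12 -0.09] 48.49753041701534
line ang 0.146 want .1442; dist to edge [0.79 0.83 0.86]
front yaw -1.4276 block y [2.22 2.1 ]
back yaw -1.427 block y [51.76 51.71]
```

```bash
python3 - <<'E'
from h import *
t,tp=grab('top'); A=cv2.imread('pics/top1.png')[:,:,::-1]
for q in ['parts_box','lid_batten','razor_saw','craft_knife']: print(q,[(round(r['score'],2),np.round(r['box']).tolist()) for r in search_frame(q,'top')[:2]])
def c(g): 
    m=(g[240:340,270:345].min(2)>150); v,u=np.nonzero(m); return len(u),(u.mean()+270).round(1),(v.mean()+240).round(1)
print('knife white',c(A),c(tp['img']))
# batten: darkest pixels on the small box's lid, compare with shut position box x=+45
g=tp['img'].astype(int).sum(2)[225:275,380:475]; v,u=np.nonzero(g<150); print('dark',len(u),u.mean()+380,v.mean()+225, w2pix(tp,[496+45*.13,-214-45*.99,45.]))
print(read_state()['contact_force'],read_state()['position'])
print(job_done())
E
```

```text
parts_box [(0.95, [375.0, 319.0, 91.0, 68.0]), (0.73, [377.0, 230.0, 66.0, 42.0])]
lid_batten [(0.82, [387.0, 235.0, 52.0, 35.0]), (0.75, [384.0, 326.0, 84.0, 50.0])]
razor_saw [(0.81, [237.0, 134.0, 109.0, 21.0])]
craft_knife [(0.62, [283.0, 265.0, 52.0, 19.0])]
knife white (132, np.float64(312.5), np.float64(273.0)) (129, np.float64(315.7), np.float64(272.0))
dark 34 430.3235294117647 248.64705882352942 [[431.61010827 247.4631046 ]]
[-5.29767924  2.17880121  8.51371015] [605.04882873  58.0440211   21.55845774]
the job is handed in; nothing more can be done
None
```

The job is handed in after about 23 s of robot time. The lid of the small parts box is shut, and the plank is gripped and pressed down with its cut line at the free end's edge.

**Lid:** I pushed the batten with the closed fingers until it stopped firmly at about 19 N. The last top view puts the batten within about 1 to 2 pixels of its shut position. My first push missed because the fingers passed over the batten without moving it. The fingertips really sit about 35 mm higher than the reported tool point, which I confirmed by touching the table, so I corrected for that from then on.

**Plank:** I gripped it across its width near the inner end and slid it flat, with a light downward press of about 9 N.
- **Squareness:** its angle matches the bench hook to within about 0.001 rad.
- **Fence:** its back side measures 51.7 mm against the fence face at 52 mm. It stopped moving there under about 5 N towards the fence.
- **Cut line:** it overshot slightly, so I eased it back. The last top view puts it about 0.8 mm short of the edge, while the arm's own travel puts it at about 0. The two disagree by under 1 mm, and I did not settle which is right.

**Other items:** the saw was detected at its first place. The knife's detected box also fits its first place. The average of its white pixels did shift by about 3 pixels, which I put down to changed shadows and did not check further. I did not re-check the bottles or the cup, but the arm passed well clear of them.

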